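Take the drive collar off the kitchen machine

TASK

The ribbed drive collar of the kitchen machine has to come off for cleaning. Lever up the machine's hinged cover with the palette knife, keeping the fingers off the machine while it is shut, swing the cover right back past upright and lay the knife down on the worktop; then unscrew the collar - nobody knows whether its thread is right- or left-handed, so feel which way it gives - and lift it up clear above the casing. Finish while holding the collar up there, and do not disturb the glass, the lemon or the tomato.

Things in the scene. Friction and masses are not known exactly. Their poses are not given: they have to be found in the camera images.
- machine: White motor base, 215 (x) x 170 (y) x 111 mm high, fixed on the worktop. Origin on the worktop under the spindle axis; x points away from the control panel (dial panel at x = -130, back at +85 mm), y to its left, z up. Square well round the spindle: 136 mm wide (y), x -76 to +68, floor 62 mm above the worktop, walls 105 mm high, 17 mm thick; the cover lies on the walls.
- cover (a joint): Angle of the white hinged cover, no handle: 0 = shut, 2.1 rad = stop. Hinged along the machine's right (-y) wall, its left edge swings up. Plate 158 x 163 x 6 mm, underside 105 mm above the worktop when shut. Stiff hinge: stays where it is left; about 1.2 N at the left edge moves it.
- notch (a point): Middle of the mouth of the pry notch in the machine's left (+y) wall, under the cover's left edge: 60 mm long (along x), 10 mm high (95 to 105 mm above the worktop, this point at 100), cut right through the 17 mm wall; a blade goes in along the machine's -y. The collar's side is 61 mm inside the mouth.
- cover_hinge (a point): Middle of the cover's hinge axis, which runs along the machine's x; 83 mm to the right (-y) of the machine's origin, 108 mm above the worktop.
- cover_edge (a point): Middle of the cover's free (left) edge, 166 mm from the hinge axis, at half the plate's thickness; it moves with the cover.
- collar: Black ribbed collar, 48 mm across, 30 mm high with its teeth; origin under its centre, 65 mm above the worktop when seated; z up; 60 to 130 g. Coarse thread of unknown hand: one way it turns easily and lifts off when turned 60 to 120 deg (stop near 130), without rising by itself; the other way it is hard up within 5 deg. Unturned it cannot come off. Spindle top 86 mm above the worktop.
- palette_knife: Palette knife lying flat, 197 mm long: wooden handle 102 x 20 x 14 mm thick (x = -102 to 0), flat steel blade 95 x 22 x 3 mm (x = 0 to +95, rounded end), its middle 7 mm above the handle's underside. Origin under the joint of handle and blade; x points to the tip, z up. 80 g, balanced 23 mm behind the origin.
- knife_tip (a point): Tip of the knife's blade, at half its thickness.
- glass: Plain drinking glass, 80 mm wide, 91 mm high; to be left alone.
- lemon_1: Lemon, 78 x 55 x 56 mm; to be left alone.
- tomato_1: Tomato, 74 x 72 x 69 mm; to be left alone.
There are look-alikes about, which are no part of the job. There is more than one size of the palette_knife; the one meant has the size given above.

How it is judged:
On the way, in this order (a step that is already met when the one before it is completed fails the run):
1. the cover is levered up with the knife's blade (value of joint cover above 0.2 rad and contact force between palette_knife and machine above 0.1 N), for 0.05 s.
2. the cover stands right open (value of joint cover above 1.6 rad), for 0.2 s.
At the end, for the whole second after the job is handed in: The fingers hold the collar still (under 0.05 m/s, more than 2 N), touching neither machine nor knife, its underside more than 110 mm above the worktop; the cover stands open by more than 1.6 rad; the palette knife lies flat on the worktop (within 20 mm of its height, 10 degrees), let go (z of collar in the frame of machine above 0.11 m and contact force between the fingers and collar above 2 N and contact force between collar and machine below 0.1 N and contact force between each of collar, the fingers and palette_knife below 0.1 N and linear speed of collar below 0.05 m/s and value of joint cover above 1.6 rad and height (world z) of palette_knife between -0.01 and 0.02 m and angle between palette_knife's own x axis and vertical above 1.4 rad); the arm keeps its last pose, push and grip.
It fails at once if the fingers touch the machine while its cover is shut (value of joint cover below 0.15 rad and contact force between the fingers and machine above 1 N).
It fails at once if the glass is moved (distance of glass from where it was at the start of the episode above 0.04 m).
It fails at once if the lemon is moved (distance of lemon_1 from where it was at the start of the episode above 0.05 m).
It fails at once if the tomato is moved (distance of tomato_1 from where it was at the start of the episode above 0.05 m).
It also fails if it takes over 72 s, if anything falls off the work surface, if the arm or the gripper's body presses on something with over 40 N, if the wrist force passes 120 N, or if a joint passes its speed limit or range.

ROBOT

A 7-joint arm with a two-finger parallel gripper is mounted at the origin on a cart in front of the work surface, level with it; the furniture and walls round the work are solid. World frame = base frame: x ahead of the robot, y to its left, z up, the work surface at z = 0. Lengths are in m, angles in rad, forces in N, time in s.
With the tool pointing down it reaches from about 0.4 to 0.875 m from the base axis. Payload 19.3 kg.
Tool frame: the origin (TCP) lies midway between the tips of the shut fingers; the grasp point (between the pads) lies 19 mm behind it; z points along the fingers, y is the line along which they close (so a half turn about z gives the same grasp; the last joint's range is limited). The gripper opens to 85 mm and grips with 20 to 120 N. Pads are 22 mm wide; open, the fingers measure 114 mm over their backs; the gripper's body (76 mm by 85 mm) begins 54 mm behind the grasp point. The pads swing forward as they close: fully open they stand 13 mm farther back than shut.
Start: joints at [1.167, 0.521, -0.036, 1.599, 0.021, 1.021, -0.113], TCP at [0.205, -0.591, 0.231] pointing down, gripper open.
Joint ranges: [-2.91, 2.91], [-0.3, 2.13], [-1.5, 1.42], [0.17, 2.43], [-1.26, 4.41], [0.16, 1.93], [-2.52, 2.52]. Speed limits (rad/s): [1.89, 1.89, 2.39, 2.39, 3.01, 3.01, 3.01].

INTERFACE

Orientations are given as a unit quaternion [w, x, y, z].
In Python, from station import manip gives the robot as it stands. The module is installed in compiled form; this text tells all that it offers.
- The arm moves only by the shell command python3 -m pendant 'ROWS' [FORCE]. ROWS is JSON, a list of rows, each an object of numbers: "rx", "ry", "rz": the turn, a rotation vector about the tool's x, y, z as a fraction of full scale; "dx", "dy", "dz": the shift along the tool's x, y, z as a fraction of full scale; "jaw": the opening, from -1 (shut) to 1 (fully open). In form: [{"rx": .., "ry": .., "rz": .., "dx": .., "dy": .., "dz": .., "jaw": ..}, ...]. A call has 1 to 5 rows; each row is the pose to reach, as a shift and turn from the pose commanded when the call began, along the tool's axes at that moment, turning the shorter way round; what a row does not reach only later rows make up. Full scale, the value 1, is 0.15 m for a shift and pi rad for a turn. A row lasts 1/12 s, in which the tool goes at most 41.7 mm and 7.16 degrees, less where a joint would pass 70% of its speed; a pose out of reach is approached as far as the arm can. A call with a number of a shift or a turn outside -1 to 1 is refused whole. A call with a gripper value outside its range is refused whole. The fingers move at their own pace and stop on an object; FORCE is the grip in N (left out, the last holds). Time passes only in rows, so rows that repeat a pose let the fingers close. It gives the time, the measured TCP pose, the force, the opening and the grip force at its end, in the units of the state.
- manip.sense(): the state, without advancing time (a new reading comes with each control period).
- manip.camera(name): name is "side" or "top"; returns the picture (420x560x3 uint8, red, green, blue); there is no depth.
- manip.camera_params(name): a dict with "mtx" (3x3 intrinsics, pixels), "R" (3x3) and "t" (3): a world point X has camera coordinates R X + t. Camera axes: x right, y down, z forward; pixel columns grow to the right and rows downward; lengths in m; the calibration is good to about 2 mm. A picture is of the moment at which its call begins. camera_params takes no time and is no camera call.
- manip.finish_job(): hands the job in; it is judged then, once.
Trained networks look in the newest picture that a camera, given by its name, has taken for a name from the list of things; names that differ only in an ending like _2 or _b are one class to them, and where a whole thing is asked for, a point or a joint stands for the part that bears it (a point fixed in the world has none). Each returns a list of dicts, best first, with "score" (0 to 1); they miss things now and then, are a little off and sometimes report something else, mostly with a low value. They report only what shows in the picture. A call takes as long as a camera call. They do not tell look-alikes from the thing itself.
- manip.outline_of(name, camera): "region" (420x560 bool, what is visible of it) and "at" ([column, row] in pixels, amid what is visible of it).
- manip.tip_of(name, camera): "at" ([column, row] in pixels: a listed point, or the origin of a listed thing).
The state is a dict: "clock": time; "joint_positions": joint angles; "joint_velocities": joint speeds; "tau": joint torques, N m; "eef_pos": TCP position; "tcp_rot": TCP orientation; "force": force on the tool from outside, world axes, zero at the start; "moment": the same for the moment, N m; "opening": finger opening in m; "grip_force": force on a finger pad.
Only numpy, scipy, OpenCV 4.12 (cv2) and the standard library are available. Lean on these libraries where they do the work, as an engineer would, in place of code of your own. Each camera call takes 0.05 s, during which the arm holds its last target. There are 200 camera calls.

## Working session

There is one attempt and no reset: what is moved stays moved. The work goes in short steps, Python scripts to look and compute and a shell command to move; the robot and the scene stay as the last step left them, time stands still between calls to the robot, and variables do not carry over. Pictures are saved under pics/ and viewed, at most 10 in all, crops included, and the job is handed in when it is done.

```bash
mkdir -p pics; cat > h.py <<'E'
from station import manip
import numpy as np, cv2
from scipy.spatial.transform import Rotation as R
def P(c):
    p=manip.camera_params(c); return np.array(p["mtx"]),np.array(p["R"]),np.array(p["t"]).ravel()
def ray(c,uv):
    K,Rm,t=P(c); d=Rm.T@np.linalg.solve(K,[uv[0],uv[1],1.]); return -Rm.T@t,d
def onz(c,uv,z):
    o,d=ray(c,uv); return o+d*(z-o[2])/d[2]
def proj(c,X):
    K,Rm,t=P(c); q=K@(Rm@np.array(X)+t); return q[:2]/q[2]
def tri(uv1,uv2):
    o1,d1=ray("side",uv1);o2,d2=ray("top",uv2)
    A=np.stack([d1,-d2],1);s=np.linalg.lstsq(A,o2-o1,rcond=None)[0]
    a=o1+d1*s[0];b=o2+d2*s[1];return (a+b)/2,np.linalg.norm(a-b)
E
python3 - <<'E'
from h import *
ims=[]
for c in("side","top"):
    im=manip.camera(c);cv2.imwrite(f"pics/{c}0.png",im[...,::-1])
    print(c,"cam at",np.round(ray(c,(280,210))[0],3))
    for n in["machine","notch","cover_hinge","cover_edge","palette_knife","knife_tip","collar","glass","lemon_1","tomato_1"]:
        print(n,[(np.round(r["at"],1).tolist(),round(r["score"],2)) for r in manip.tip_of(n,c)][:4])
s=manip.sense();print({k:np.round(v,3) for k,v in s.items()})
E
```

```text
side cam at [0.024 1.034 0.524]
machine [([292.2, 210.0], 0.79)]
notch [([284.1, 185.3], 0.66), ([210.9, 237.2], 0.48), ([165.8, 262.8], 0.38)]
cover_hinge [([293.5, 172.9], 0.56)]
cover_edge [([281.7, 186.2], 0.58), ([297.8, 266.1], 0.52)]
palette_knife [([259.4, 266.2], 0.65), ([279.2, 243.2], 0.49)]
knife_tip [([298.6, 269.2], 0.87), ([211.3, 238.3], 0.57), ([289.8, 230.4], 0.42)]
collar [([295.1, 191.1], 0.41)]
glass [([169.9, 263.6], 0.61), ([199.0, 254.9], 0.27)]
lemon_1 [([210.6, 238.8], 0.56)]
tomato_1 [([195.9, 252.6], 0.73)]
top cam at [0.43  0.048 1.083]
machine [([367.7, 185.1], 0.89)]
notch [([342.1, 182.9], 0.67)]
cover_hinge [([416.0, 169.3], 0.71)]
cover_edge [([340.9, 184.0], 0.74)]
palette_knife [([279.5, 212.9], 0.69), ([221.4, 217.9], 0.65)]
knife_tip [([308.9, 217.3], 0.89), ([227.3, 260.7], 0.82), ([339.4, 185.9], 0.68)]
collar []
glass [([186.8, 143.5], 0.66)]
lemon_1 [([252.5, 145.6], 0.68), ([184.8, 142.1], 0.19)]
tomato_1 [([414.8, 170.7], 0.74), ([219.9, 151.3], 0.6)]
{'clock': np.float64(1.1), 'joint_positions': array([ 1.167,  0.521, -0.036,  1.599,  0.021,  1.021, -0.113]), 'joint_velocities': array([ 0.002, -0.001, -0.001, -0.001, -0.001, -0.   ,  0.   ]), 'tau': array([ 2.0000e-03, -9.2686e+01,  1.9800e+00, -3.7026e+01,  1.8000e-02,
        2.0000e-03, -0.0000e+00]), 'eef_pos': array([ 0.205, -0.591,  0.231]), 'tcp_rot': array([-0.   ,  0.986,  0.166, -0.   ]), 'force': array([ 0.587, -0.006, -0.26 ]), 'moment': array([-0.   ,  0.027,  0.009]), 'grip_force': np.float64(0.0), 'opening': np.float64(0.085)}
```

View pics/side0.png

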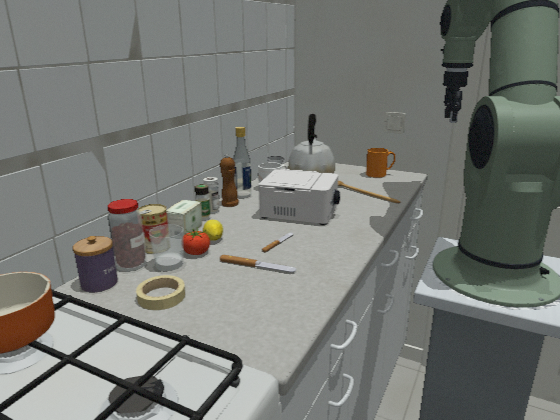

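View pics/top0.png

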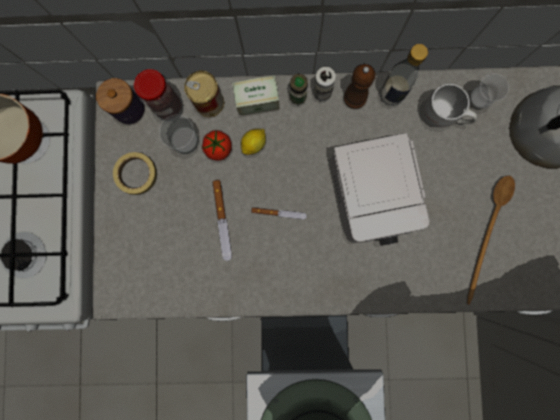

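The side view shows the machine at (300,195), a long knife at (258,265) and a short one at (278,243). In the top view the long knife runs (217,182)-(227,260) and the short one (252,210)-(306,217). The machine is at (380,188) with its dial at (387,240). Those two knives are the only candidates, so I'll measure their lengths.

```bash
python3 - <<'E'
from h import *
im=manip.camera("top")
def ends(n):
    for r in manip.outline_of(n,"top"):
        m=r["region"];v,u=np.nonzero(m)
        p=np.array([onz("top",(a,b),0.008)[:2] for a,b in zip(u,v)])
        c,(w,h),an=cv2.minAreaRect(p.astype(np.float32))
        bx=cv2.boxPoints((c,(w,h),an))
        print(n,round(r["score"],2),len(u),"c",np.round(c,4),"wh",np.round((w,h),4),"an",round(an,1),np.round(r["at"],0)); 
ends("palette_knife");ends("machine")
# machine cover corners at top
for r in manip.outline_of("machine","top")[:1]:
    m=r["region"].astype(np.uint8);cs=max(cv2.findContours(m,0,2)[0],key=len)
    print(cv2.approxPolyDP(cs,5,True)[:,0].tolist())
for n,z in[("notch",.1),("cover_hinge",.108),("cover_edge",.108),("machine",0)]:
    r=manip.tip_of(n,"top");print(n,[np.round(onz("top",q["at"],z),4) for q in r[:1]])
print("tips",[np.round(onz("top",q["at"],.007),4) for q in manip.tip_of("knife_tip","top")], [np.round(onz("top",q["at"],.0),4) for q in manip.tip_of("palette_knife","top")])
c=cv2.resize(im[90:270,190:440],None,fx=3.2,fy=3.2,interpolation=cv2.INTER_CUBIC);cv2.imwrite("pics/crop1.png",c[...,::-1])
for n in("glass","lemon_1","tomato_1"):
    print(n,[np.round(onz("top",q["at"],.03),3) for q in manip.outline_of(n,"top")[:2]])
E
```

```text
palette_knife 0.71 315 c [0.5235 0.0753] wh [0.1307 0.0154] an 82.2 [278. 215.]
palette_knife 0.69 776 c [0.5104 0.2118] wh [0.1953 0.0258] an 7.4 [220. 218.]
palette_knife 0.36 1154 c [0.7208 0.3147] wh [0.1067 0.082 ] an 32.5 [177. 135.]Traceback (most recent call last):
  File "<stdin>", line 10, in <module>
  File "<stdin>", line 6, in ends
  File "h.py", line 9, in onz
    o,d=ray(c,uv); return o+d*(z-o[2])/d[2]
        ~~~^^^^^^
  File "h.py", line 7, in ray
    K,Rm,t=P(c); d=Rm.T@np.linalg.solve(K,[uv[0],uv[1],1.]); return -Rm.T@t,d
           ~^^^
  File "h.py", line 5, in P
    p=manip.camera_params(c); return np.array(p["mtx"]),np.array(p["R"]),np.array(p["t"]).ravel()
ValueError: time passes only in moves, steps and waits
```

```bash
python3 - <<'E'
s=open("h.py").read().replace("def P(c):","import functools\n@functools.cache\ndef P(c):");open("h.py","w").write(s)
E
python3 - <<'E'
from h import *
im=manip.camera("top")
for r in manip.outline_of("machine","top")[:1]:
    m=r["region"].astype(np.uint8);cs=max(cv2.findContours(m,0,2)[0],key=len)
    a=cv2.approxPolyDP(cs,4,True)[:,0];print([(q.tolist(),np.round(onz("top",q,.111)[:2],3).tolist()) for q in a])
for n,z in[("notch",.1),("cover_hinge",.108),("cover_edge",.108),("machine",0)]:
    r=manip.tip_of(n,"top");print(n,[np.round(onz("top",q["at"],z),4) for q in r[:1]])
print("tips",[np.round(onz("top",q["at"],.007),4) for q in manip.tip_of("knife_tip","top")], [np.round(onz("top",q["at"],.0),4) for q in manip.tip_of("palette_knife","top")])
c=cv2.resize(im[90:270,190:440],None,fx=3.2,fy=3.2,interpolation=cv2.INTER_CUBIC);cv2.imwrite("pics/crop1.png",c[...,::-1])
for n in("glass","lemon_1","tomato_1"):
    print(n,[np.round(onz("top",q["at"],.03),3) for q in manip.outline_of(n,"top")[:2]])
E
```

```text
[([405, 133], [0.682, -0.209]), ([334, 147], [0.656, -0.053]), ([330, 162], [0.623, -0.043]), ([347, 239], [0.454, -0.074]), ([377, 238], [0.455, -0.138]), ([391, 244], [0.441, -0.167]), ([398, 233], [0.464, -0.183]), ([427, 225], [0.48, -0.246]), ([413, 143], [0.659, -0.225])]
notch [array([ 0.5747, -0.0652,  0.1   ])]
cover_hinge []
cover_edge [array([ 0.5771, -0.0705,  0.108 ])]
machine [array([ 0.5918, -0.1435,  0.    ])]
tips [array([0.4142, 0.1957, 0.007 ]), array([0.5135, 0.0107, 0.007 ])] [array([0.5127, 0.2197, 0.    ]), array([0.5214, 0.0736, 0.    ]), array([0.6831, 0.2205, 0.    ]), array([0.6969, 0.1286, 0.    ])]
glass [array([0.712, 0.306, 0.03 ])]
lemon_1 [array([0.691, 0.131, 0.03 ])]
tomato_1 [array([0.512, 0.211, 0.03 ]), array([0.686, 0.217, 0.03 ])]
```

View pics/crop1.png

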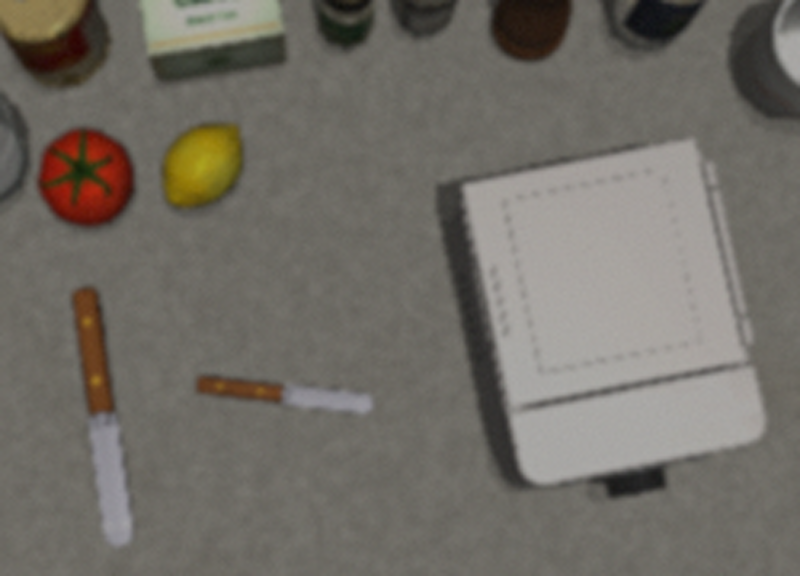

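The target is the long knife, with handle end at crop (86,288), joint at (102,414) and tip at (118,545). It measures 195 mm, against about 131 mm for the short one at crop (200-370,395). The cover corners in the crop are (463,187), (695,140), (748,362) and (516,408), and I'll fit the machine pose to them.

```bash
python3 - <<'E'
from h import *
f=lambda q:(190+q[0]/3.2-.35,90+q[1]/3.2-.35)
W=np.array([onz("top",f(q),.111)[:2] for q in[(463,187),(695,140),(748,362),(516,408)]])
M=np.array([(75,83),(75,-80),(-83,-80),(-83,83)])/1000.
a=M-M.mean(0);b=W-W.mean(0)
th=np.arctan2((a[:,0]*b[:,1]-a[:,1]*b[:,0]).sum(),(a*b).sum())
Rz=np.array([[np.cos(th),-np.sin(th)],[np.sin(th),np.cos(th)]])
o=W.mean(0)-Rz@M.mean(0)
print("yaw",np.degrees(th),"o",o,"resid mm",np.round((W-(M@Rz.T+o))*1000,1).tolist(), "sizes",np.linalg.norm(W[0]-W[1]),np.linalg.norm(W[1]-W[2]))
for n,p in dict(notch=(-4,85),hinge=(-4,-83),front=(-130,0)).items(): print(n,np.round(Rz@np.array(p)/1000+o,4))
K=[onz("top",f(q),z)[:2] for q,z in[((86,288),.01),((102,414),.01),((118,545),.008)]]
print("knife",np.round(K,4),"len",np.linalg.norm(K[0]-K[2]),np.linalg.norm(K[0]-K[1]),"yaw",np.degrees(np.arctan2(*(K[2]-K[0])[::-1])))
im=manip.camera("side")
for z,p in(("notch",(-4,85,.1)),("org",(0,85,0))):
    w=Rz@np.array(p[:2])/1000+o; print(z,"side px",np.round(proj("side",[*w,p[2]]),1))
for n in("notch","machine"): print(n,[np.round(q["at"],1).tolist() for q in manip.tip_of(n,"side")[:1]])
for n in("palette_knife","knife_tip"): print(n,[np.round(onz("side",q["at"],.0 if n[0]=="p" else .007),4).tolist() for q in manip.tip_of(n,"side")[:2]])
np.savez("m.npz",o=o,th=th)
print(manip.sense()["clock"])
E
```

```text
yaw 10.36169757442525 o [ 0.59500879 -0.1485821 ] resid mm [[-0.7, -0.3], [-2.0, 1.1], [0.3, 1.5], [2.5, -2.3]] sizes 0.1613357122560891 0.15564829352027446
notch [ 0.5758 -0.0657]
hinge [ 0.606  -0.2309]
front [ 0.4671 -0.172 ]
knife [[0.6071 0.2218]
 [0.5115 0.2108]
 [0.4137 0.2003]] len 0.19456483352788032 0.09623621855068025 yaw -173.64436418478547
notch side px [284.4 189.2]
org side px [283.2 220.5]
notch [[285.1, 189.6]]
machine [[294.4, 210.0]]
palette_knife [[0.5066, 0.2072, 0.0]]
knife_tip [[0.4121, 0.1916, 0.007], [0.5298, -0.0066, 0.007]]
2.0
```

```bash
cat >> h.py <<'E'
def rel(pos,q=None,rot=None):
    """print fractions to bring TCP to pos (world), with target Rotation rot"""
    s=manip.sense();w=s["tcp_rot"];T=R.from_quat([w[1],w[2],w[3],w[0]])
    d=T.inv().apply(np.array(pos)-s["eef_pos"])/.15
    r=(T.inv()*rot).as_rotvec()/np.pi if rot is not None else np.zeros(3)
    x,y,z=T.as_matrix().T
    print("at",np.round(s["eef_pos"],4),"xyaw",round(np.degrees(np.arctan2(x[1],x[0])),1),"z",np.round(z,3),"d",np.round(d,3),"r",np.round(r,3),"F",np.round(s["force"],1),"M",np.round(s["moment"],2),"t",round(float(s["clock"]),2),"open",round(float(s["opening"]),4),"q7",round(s["joint_positions"][6],2))
def down(yaw):  # tool down with x axis at yaw deg
    return R.from_euler("z",yaw,degrees=True)*R.from_euler("x",180,degrees=True)
E
A='{"dx":1,"dy":-0.867,"jaw":1}'
python3 -m pendant '[{"dx":1,"dy":-0.867,"jaw":1},{"dx":1,"dy":-0.867,"jaw":1},{"dx":1,"dy":-0.867,"jaw":1},{"dx":1,"dy":-0.867,"jaw":1},{"dx":1,"dy":-0.867,"jaw":1}]'
python3 -m pendant '[{"dx":1,"dy":-0.867,"jaw":1},{"dx":1,"dy":-0.867,"jaw":1},{"dx":1,"dy":-0.867,"jaw":1},{"dx":1,"dy":-0.867,"jaw":1},{"dx":1,"dy":-0.867,"jaw":1}]'
python3 -m pendant '[{"dx":1,"dy":-0.867,"jaw":1},{"dx":1,"dy":-0.867,"jaw":1},{"dx":1,"dy":-0.867,"jaw":1},{"dx":1,"dy":-0.867,"jaw":1},{"dx":1,"dy":-0.867,"jaw":1}]'
python3 -m pendant '[{"dx":0.45,"dy":-0.867,"jaw":1},{"dx":0.45,"dy":-0.867,"jaw":1},{"dx":0.45,"dy":-0.867,"jaw":1},{"dx":0.45,"dy":-0.867,"jaw":1},{"dx":0.45,"dy":-0.867,"jaw":1}]'
python3 -c "
from h import *
rel([.545,.2145,.1],rot=down(6.9))"
```

```text
at [ 0.2047 -0.5905  0.2313] xyaw 19.1 z [ 0.  0. -1.] d [ 3.901 -4.328  0.875] r [-0.    -0.     0.068] F [ 0.7 -0.8 -0.7] M [-0.02  0.02  0.01] t 2.0 open 0.0855 q7 -0.11invalid input at $[0]: expected keys rx, ry, rz, dx, dy, dz, jaw
invalid input at $[0]: expected keys rx, ry, rz, dx, dy, dz, jaw
invalid input at $[0]: expected keys rx, ry, rz, dx, dy, dz, jaw
invalid input at $[0]: expected keys rx, ry, rz, dx, dy, dz, jaw
```

All keys are required in every row.

```bash

python3 -m pendant '[{"rx":0,"ry":0,"rz":0,"dx":1,"dy":-0.867,"dz":0,"jaw":1},{"rx":0,"ry":0,"rz":0,"dx":1,"dy":-0.867,"dz":0,"jaw":1},{"rx":0,"ry":0,"rz":0,"dx":1,"dy":-0.867,"dz":0,"jaw":1},{"rx":0,"ry":0,"rz":0,"dx":1,"dy":-0.867,"dz":0,"jaw":1},{"rx":0,"ry":0,"rz":0,"dx":1,"dy":-0.867,"dz":0,"jaw":1}]'
python3 -m pendant '[{"rx":0,"ry":0,"rz":0,"dx":1,"dy":-0.867,"dz":0,"jaw":1},{"rx":0,"ry":0,"rz":0,"dx":1,"dy":-0.867,"dz":0,"jaw":1},{"rx":0,"ry":0,"rz":0,"dx":1,"dy":-0.867,"dz":0,"jaw":1},{"rx":0,"ry":0,"rz":0,"dx":1,"dy":-0.867,"dz":0,"jaw":1},{"rx":0,"ry":0,"rz":0,"dx":1,"dy":-0.867,"dz":0,"jaw":1}]' | tail -c 300
python3 -c "
from h import *
rel([.545,.2145,.1],rot=down(6.9))"
```

```text
clock: 2.42
eef_pos: [0.3052, -0.4157, 0.2315]
tcp_rot: [-0.0, 0.986, 0.167, 0.0]
force: [0.7, -0.5, 1.0]
opening: 0.0854
grip_force: 0.0
clock: 2.83
eef_pos: [0.4043, -0.2435, 0.2316]
tcp_rot: [0.0, 0.986, 0.167, 0.0]
force: [1.0, -0.3, 0.2]
opening: 0.0853
grip_force: 0.0
at [ 0.4043 -0.2435  0.2316] xyaw 19.2 z [ 0.001  0.    -1.   ] d [ 1.891 -2.574  0.879] r [ 0.    -0.     0.068] F [ 1.  -0.3  0.2] M [-0.03 -0.03 -0.03] t 2.83 open 0.0853 q7 -0.88
```

```bash

python3 -m pendant '[{"rx":0,"ry":0,"rz":0,"dx":0.9,"dy":-0.86,"dz":0,"jaw":1},{"rx":0,"ry":0,"rz":0,"dx":0.9,"dy":-0.86,"dz":0,"jaw":1},{"rx":0,"ry":0,"rz":0,"dx":0.9,"dy":-0.86,"dz":0,"jaw":1},{"rx":0,"ry":0,"rz":0,"dx":0.9,"dy":-0.86,"dz":0,"jaw":1},{"rx":0,"ry":0,"rz":0,"dx":0.9,"dy":-0.86,"dz":0,"jaw":1}]' | head -2
python3 -m pendant '[{"rx":0,"ry":0,"rz":0,"dx":0.6,"dy":-0.86,"dz":0,"jaw":1},{"rx":0,"ry":0,"rz":0,"dx":0.6,"dy":-0.86,"dz":0,"jaw":1},{"rx":0,"ry":0,"rz":0,"dx":0.6,"dy":-0.86,"dz":0,"jaw":1},{"rx":0,"ry":0,"rz":0,"dx":0.6,"dy":-0.86,"dz":0,"jaw":1},{"rx":0,"ry":0,"rz":0,"dx":0.6,"dy":-0.86,"dz":0,"jaw":1}]' | head -2
python3 -m pendant '[{"rx":0,"ry":0,"rz":0.068,"dx":0.39,"dy":-0.85,"dz":0.8,"jaw":1},{"rx":0,"ry":0,"rz":0.068,"dx":0.39,"dy":-0.85,"dz":0.8,"jaw":1},{"rx":0,"ry":0,"rz":0.068,"dx":0.39,"dy":-0.85,"dz":0.8,"jaw":1},{"rx":0,"ry":0,"rz":0.068,"dx":0.39,"dy":-0.85,"dz":0.8,"jaw":1},{"rx":0,"ry":0,"rz":0.068,"dx":0.39,"dy":-0.85,"dz":0.8,"jaw":1}]' | head -2
python3 -c "
from h import *
rel([.545,.2145,.003],rot=down(6.9))"
```

```text
clock: 3.25
eef_pos: [0.4901, -0.0755, 0.2316]
clock: 3.67
eef_pos: [0.5319, 0.0781, 0.2314]
clock: 4.08
eef_pos: [0.5431, 0.2144, 0.1083]
at [0.5431 0.2144 0.1083] xyaw 7.1 z [-0.003  0.001 -1.   ] d [0.015 0.002 0.702] r [-0.     0.001  0.001] F [-0.7  0.4 -1.1] M [-0.01  0.01 -0.  ] t 4.08 open 0.0855 q7 -2.1
```

```bash

python3 -m pendant '[{"rx":0,"ry":0,"rz":0,"dx":0.015,"dy":0,"dz":0.25,"jaw":1},{"rx":0,"ry":0,"rz":0,"dx":0.015,"dy":0,"dz":0.5,"jaw":1},{"rx":0,"ry":0,"rz":0,"dx":0.015,"dy":0,"dz":0.65,"jaw":1},{"rx":0,"ry":0,"rz":0,"dx":0.015,"dy":0,"dz":0.695,"jaw":1},{"rx":0,"ry":0,"rz":0,"dx":0.015,"dy":0,"dz":0.695,"jaw":0}]' 100
python3 -m pendant '[{"rx":0,"ry":0,"rz":0,"dx":0,"dy":0,"dz":0,"jaw":-1},{"rx":0,"ry":0,"rz":0,"dx":0,"dy":0,"dz":0,"jaw":-1},{"rx":0,"ry":0,"rz":0,"dx":0,"dy":0,"dz":0,"jaw":-1},{"rx":0,"ry":0,"rz":0,"dx":0,"dy":0,"dz":0,"jaw":-1},{"rx":0,"ry":0,"rz":0,"dx":0,"dy":0,"dz":0,"jaw":-1}]' 100
python3 -m pendant '[{"rx":0,"ry":0,"rz":0,"dx":0,"dy":0,"dz":0,"jaw":-1},{"rx":0,"ry":0,"rz":0,"dx":0,"dy":0,"dz":0,"jaw":-1},{"rx":0,"ry":0,"rz":0,"dx":0,"dy":0,"dz":0,"jaw":-1},{"rx":0,"ry":0,"rz":0,"dx":0,"dy":0,"dz":0,"jaw":-1}]' 100

```

```text
clock: 4.5
eef_pos: [0.546, 0.2106, 0.0057]
tcp_rot: [0.0, 0.998, 0.06, -0.001]
force: [0.2, -0.2, 0.3]
opening: 0.0753
grip_force: 0.0
clock: 4.92
eef_pos: [0.5475, 0.2111, 0.0086]
tcp_rot: [-0.0, 0.998, 0.06, 0.001]
force: [-4.2, -1.6, 18.8]
opening: 0.0163
grip_force: 97.8
clock: 5.25
eef_pos: [0.5475, 0.2111, 0.0086]
tcp_rot: [-0.0, 0.998, 0.06, 0.001]
force: [-4.0, -1.4, 18.5]
opening: 0.0161
grip_force: 97.8
```

```bash

python3 -m pendant '[{"rx":0,"ry":0,"rz":0,"dx":0,"dy":0,"dz":-0.2,"jaw":-1},{"rx":0,"ry":0,"rz":0,"dx":0,"dy":0,"dz":-0.4,"jaw":-1},{"rx":0,"ry":0,"rz":0,"dx":0,"dy":0,"dz":-0.6,"jaw":-1},{"rx":0,"ry":0,"rz":0,"dx":0,"dy":0,"dz":-0.8,"jaw":-1},{"rx":0,"ry":0,"rz":0,"dx":0,"dy":0,"dz":-0.8,"jaw":-1}]' 110
python3 - <<'E'
from h import *
im=manip.camera("side");cv2.imwrite("pics/side1.png",cv2.resize(im[120:320,180:440],None,fx=3,fy=3,interpolation=cv2.INTER_CUBIC)[...,::-1])
rel([.545,.2145,.1],rot=down(6.9))
print([(np.round(q["at"],1).tolist(),round(q["score"],2)) for q in manip.tip_of("knife_tip","side")])
im=manip.camera("top")
print([(np.round(q["at"],1).tolist(),round(q["score"],2)) for q in manip.tip_of("knife_tip","top")])
E
```

```text
clock: 5.67
eef_pos: [0.5492, 0.2118, 0.133]
tcp_rot: [-0.001, 0.998, 0.06, 0.004]
force: [0.3, -0.0, -0.1]
opening: 0.0154
grip_force: 108.0
at [0.5483 0.2114 0.1304] xyaw 6.9 z [ 0.005  0.002 -1.   ] d [-0.021 -0.023  0.203] r [-0.    -0.002 -0.   ] F [ 0.  -0.6 -2. ] M [ 0.06 -0.02 -0.  ] t 5.72 open 0.0158 q7 -2.09
[([300.2, 218.0], 0.68), ([292.7, 232.0], 0.52)]
[([305.3, 215.8], 0.65)]
```

View pics/side1.png

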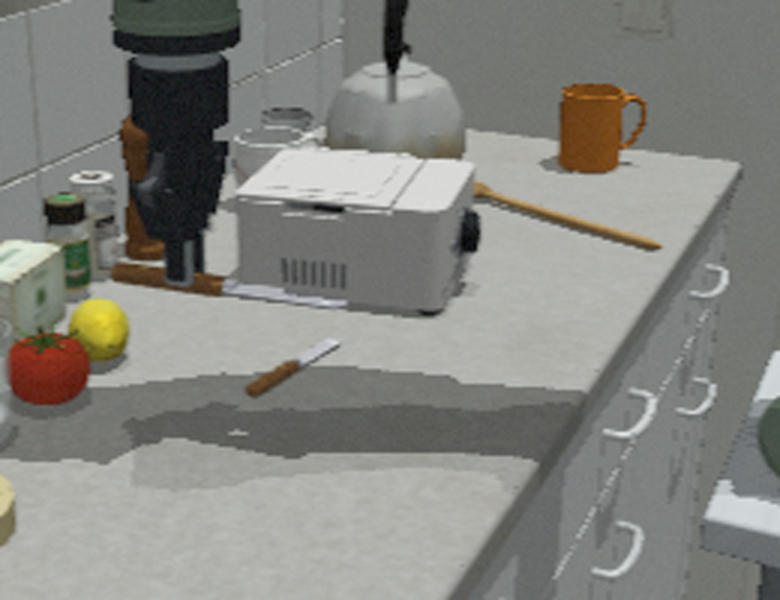

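The knife is held at the handle and roughly level, with the joint at crop (223,286) and the tip at (347,304). The notch shows as a dark slot at crop (330,207). Next I'll compute the blade height and tilt.

```bash
python3 - <<'E'
from h import *
for q,y in(((113,272),.2218),((223,286),.2105),((347,304),.199)):
    o,d=ray("side",(180+q[0]/3-.33,120+q[1]/3-.33));print(np.round(o+d*(y-o[1])/d[1],4))
print(np.round(proj("side",[.415,.199,.131]),1))
# notch: dark mouth in crop
o,d=ray("side",(180+330/3,120+207/3)); m=np.load("m.npz");n=np.array([.5758,-.0657,.1]);nv=np.array([-np.sin(m["th"]),np.cos(m["th"]),0])
print(np.round(o+d*(nv@(n-o))/(nv@d),4))
E
```

```text
[0.6119 0.2218 0.1303]
[0.5167 0.2105 0.1311]
[0.4158 0.199  0.1303]
[295.7 220.8]
[ 0.5589 -0.0688  0.1021]
```

```bash

python3 -m pendant '[{"rx":0,"ry":0,"rz":-0.19,"dx":-0.1,"dy":0.8,"dz":-0.2,"jaw":-1},{"rx":0,"ry":0,"rz":-0.19,"dx":-0.1,"dy":0.8,"dz":-0.2,"jaw":-1},{"rx":0,"ry":0,"rz":-0.19,"dx":-0.1,"dy":0.8,"dz":-0.2,"jaw":-1},{"rx":0,"ry":0,"rz":-0.19,"dx":-0.1,"dy":0.8,"dz":-0.2,"jaw":-1},{"rx":0,"ry":0,"rz":-0.19,"dx":-0.1,"dy":0.8,"dz":-0.2,"jaw":-1}]' 110
python3 -m pendant '[{"rx":0,"ry":0,"rz":-0.19,"dx":0,"dy":0,"dz":0,"jaw":-1},{"rx":0,"ry":0,"rz":-0.19,"dx":0,"dy":0,"dz":0,"jaw":-1},{"rx":0,"ry":0,"rz":-0.19,"dx":0,"dy":0,"dz":0,"jaw":-1},{"rx":0,"ry":0,"rz":-0.19,"dx":0,"dy":0,"dz":0,"jaw":-1},{"rx":0,"ry":0,"rz":-0.19,"dx":0,"dy":0,"dz":0,"jaw":-1}]' >/dev/null
python3 -m pendant '[{"rx":0,"ry":0,"rz":-0.139,"dx":0,"dy":0,"dz":0,"jaw":-1},{"rx":0,"ry":0,"rz":-0.139,"dx":0,"dy":0,"dz":0,"jaw":-1},{"rx":0,"ry":0,"rz":-0.139,"dx":0,"dy":0,"dz":0,"jaw":-1},{"rx":0,"ry":0,"rz":-0.139,"dx":0,"dy":0,"dz":0,"jaw":-1},{"rx":0,"ry":0,"rz":-0.139,"dx":0,"dy":0,"dz":0,"jaw":-1}]' > /dev/null
python3 -c "
from h import *
rel([.5473,.0903,.1005],rot=down(100.4))"
```

```text
clock: 6.28
eef_pos: [0.5462, 0.0869, 0.1565]
tcp_rot: [0.0, 0.936, 0.352, -0.001]
force: [0.6, 0.9, -0.5]
opening: 0.0156
grip_force: 108.1
at [0.5457 0.0898 0.1558] xyaw 100.5 z [-0.002  0.    -1.   ] d [0.001 0.012 0.369] r [-0.001 -0.     0.   ] F [-0.1  0.  -1. ] M [0.04 0.03 0.02] t 7.12 open 0.0156 q7 -0.49
```

```bash

python3 -m pendant '[{"rx":0,"ry":0,"rz":0,"dx":0,"dy":0.01,"dz":0.2,"jaw":-1},{"rx":0,"ry":0,"rz":0,"dx":0,"dy":0.01,"dz":0.367,"jaw":-1},{"rx":0,"ry":0,"rz":0,"dx":0,"dy":0.01,"dz":0.367,"jaw":-1},{"rx":0,"ry":0,"rz":0,"dx":0,"dy":0.01,"dz":0.367,"jaw":-1}]' >/dev/null
python3 - <<'E'
from h import *
im=manip.camera("side");im2=manip.camera("top")
a=cv2.resize(im[150:240,210:360],None,fx=5.3,fy=5.3,interpolation=cv2.INTER_CUBIC)[:,:795]
b=cv2.resize(im2[150:250,270:440],None,fx=3,fy=3,interpolation=cv2.INTER_CUBIC)
b=cv2.copyMakeBorder(b[:120*1],0,0,0,0,0) if 0 else b
cv2.imwrite("pics/ins.png",a[...,::-1]);cv2.imwrite("pics/ins2.png",b[...,::-1])
rel([.5473,.0903,.1005],rot=down(100.4))
print("notch",np.round(proj("side",[.5758,-.0657,.1]),1),"pred tip",np.round(proj("side",[.5758-.18*.025,-.0657+.025,.1]),1))
for c in("side","top"):print([(np.round(q["at"],1).tolist(),round(q["score"],2)) for q in manip.tip_of("knife_tip",c)])
E
```

```text
at [0.5481 0.0906 0.103 ] xyaw 100.3 z [ 0.001  0.    -1.   ] d [-0.001 -0.006  0.017] r [ 0.    -0.    -0.001] F [ 0.5  0.3 -0.5] M [ 0.04 -0.03 -0.  ] t 7.55 open 0.0159 q7 -0.55
notch [284.3 189.2] pred tip [281.9 192. ]
[([284.8, 193.3], 0.64), ([289.1, 231.7], 0.5)]
[]
```

View pics/ins.png

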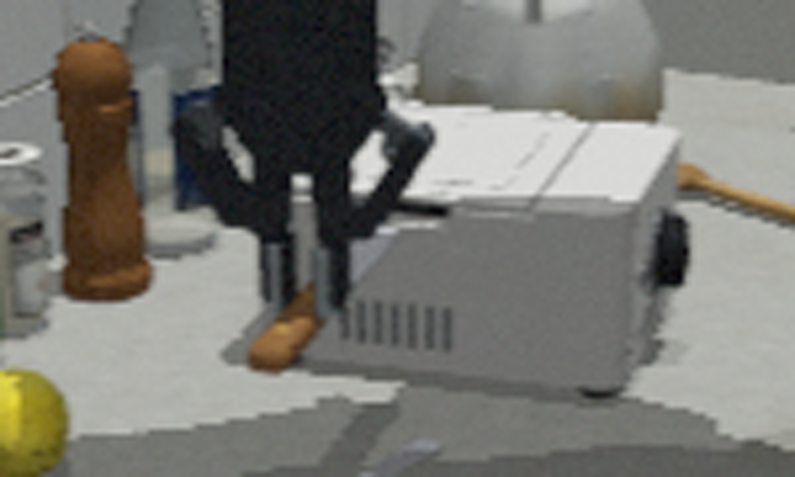

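```bash

python3 - <<'E'
from h import *
T=[];E=[]
for i in range(8):
    im=manip.camera("side");E.append(manip.sense()["eef_pos"])
    q=[x["at"] for x in manip.tip_of("knife_tip","side") if x["at"][1]<205]
    if q:T.append(q[0])
E=np.array(E);print(np.round(E.mean(0),4),np.round(E.std(0),4));print(np.round(T,1).tolist())
t=np.mean(T,0);o,d=ray("side",t)
n=np.array([.5758,-.0657,.1]);nv=np.array([-.18,.984,0]);mx=np.array([.984,.18,0])
for out in(.015,.025,.035):
    X=o+d*(nv@(n-o)+out)/(nv@d);print(out,"z",round(X[2],4),"along mx",round(mx@(X-n),4))
a=cv2.resize(im[175:205,265:310],None,fx=16,fy=16,interpolation=cv2.INTER_CUBIC);cv2.imwrite("pics/z.png",a[...,::-1])
E
```

```text
[0.5479 0.0902 0.1024] [0.0002 0.0001 0.0004]
[[282.9, 187.0], [282.3, 191.3], [284.4, 190.2], [283.5, 191.2], [286.4, 190.1], [282.9, 190.9], [281.3, 191.8], [285.3, 194.2]]
0.015 z 0.1001 along mx -0.0022
0.025 z 0.1037 along mx -0.0051
0.035 z 0.1074 along mx -0.008
```

View pics/z.png

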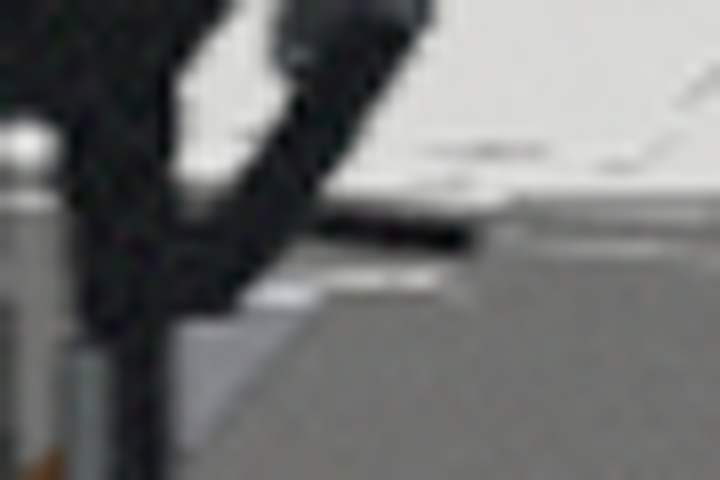

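The blade tip is at zoom (285,290) and the slot mouth at (315-475,235). Both agree with the predicted pixels to about 1 px. I'll insert slowly and watch the force.

```bash

python3 -m pendant '[{"rx":0,"ry":0,"rz":0,"dx":-0.06,"dy":0,"dz":0.005,"jaw":-1},{"rx":0,"ry":0,"rz":0,"dx":-0.12,"dy":0,"dz":0.005,"jaw":-1},{"rx":0,"ry":0,"rz":0,"dx":-0.18,"dy":0,"dz":0.005,"jaw":-1},{"rx":0,"ry":0,"rz":0,"dx":-0.24,"dy":0,"dz":0.005,"jaw":-1},{"rx":0,"ry":0,"rz":0,"dx":-0.28,"dy":0,"dz":0.005,"jaw":-1}]'
python3 -c "
from h import *
rel([.5473,.0903,.1005],rot=down(100.4))"
```

```text
clock: 8.87
eef_pos: [0.5555, 0.047, 0.1012]
tcp_rot: [0.0, 0.641, 0.767, -0.0]
force: [-0.7, -1.0, -0.5]
opening: 0.0156
grip_force: 108.2
at [0.5555 0.047  0.1012] xyaw 100.2 z [-0. -0. -1.] d [ 0.294 -0.003  0.004] r [-0.     0.    -0.001] F [-0.7 -1.  -0.5] M [-0.02  0.03 -0.03] t 8.87 open 0.0156 q7 -0.48
```

```bash

python3 -m pendant '[{"rx":0,"ry":0,"rz":0,"dx":-0.08,"dy":0,"dz":0,"jaw":-1},{"rx":0,"ry":0,"rz":0,"dx":-0.16,"dy":0,"dz":0,"jaw":-1},{"rx":0,"ry":0,"rz":0,"dx":-0.24,"dy":0,"dz":0,"jaw":-1},{"rx":0,"ry":0,"rz":0,"dx":-0.32,"dy":0,"dz":0,"jaw":-1},{"rx":0,"ry":0,"rz":0,"dx":-0.36,"dy":0,"dz":0,"jaw":-1}]'
python3 - <<'E'
from h import *
im=manip.camera("side");cv2.imwrite("pics/in3.png",cv2.resize(im[150:240,230:360],None,fx=5,fy=5,interpolation=cv2.INTER_CUBIC)[...,::-1])
rel([.5473,.0903,.1005],rot=down(100.4))
E
```

```text
clock: 9.28
eef_pos: [0.5652, -0.0067, 0.1011]
tcp_rot: [0.0, 0.641, 0.767, -0.0]
force: [1.0, 0.1, 0.0]
opening: 0.0153
grip_force: 108.2
at [ 0.5653 -0.0071  0.1011] xyaw 100.2 z [-0.    -0.001 -1.   ] d [ 0.66  -0.003  0.003] r [-0.     0.    -0.001] F [ 0.4 -2.2 -1.7] M [-0.07  0.    0.01] t 9.33 open 0.0159 q7 -0.37
```

View pics/in3.png

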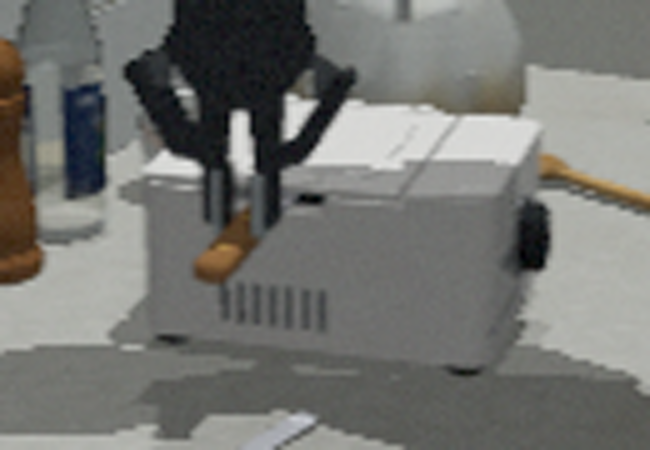

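The blade is in the slot, with the fingers about 50 mm clear of the wall at crop (240,210). Now lever about the lower lip.

```bash

python3 -m pendant '[{"rx":0,"ry":-0.032,"rz":0,"dx":0,"dy":0,"dz":0.06,"jaw":-1},{"rx":0,"ry":-0.064,"rz":0,"dx":0,"dy":0,"dz":0.1,"jaw":-1},{"rx":0,"ry":-0.095,"rz":0,"dx":-0.005,"dy":0,"dz":0.14,"jaw":-1},{"rx":0,"ry":-0.127,"rz":0,"dx":-0.016,"dy":0,"dz":0.18,"jaw":-1},{"rx":0,"ry":-0.159,"rz":0,"dx":-0.03,"dy":0,"dz":0.22,"jaw":-1}]' 120
python3 -m pendant '[{"rx":0,"ry":0,"rz":0,"dx":0,"dy":0,"dz":0,"jaw":-1},{"rx":0,"ry":0,"rz":0,"dx":0,"dy":0,"dz":0,"jaw":-1},{"rx":0,"ry":0,"rz":0,"dx":0,"dy":0,"dz":0,"jaw":-1}]'
python3 - <<'E'
from h import *
im=manip.camera("side")
a=cv2.resize(im[130:240,230:360],None,fx=3.4,fy=3.4,interpolation=cv2.INTER_CUBIC)
cv2.imwrite("pics/in4.png",a[...,::-1])
rel([.5473,.0903,.1005],rot=down(100.4))
E
```

```text
clock: 9.75
eef_pos: [0.5664, -0.008, 0.069]
tcp_rot: [0.193, 0.62, 0.744, -0.159]
force: [-1.7, 0.2, -3.5]
opening: 0.0145
grip_force: 121.2
clock: 10.0
eef_pos: [0.5658, -0.0086, 0.0683]
tcp_rot: [0.189, 0.621, 0.744, -0.158]
force: [-0.6, 2.1, -2.0]
opening: 0.0151
grip_force: 121.3
at [ 0.566  -0.0093  0.0686] xyaw 100.2 z [ 0.085 -0.469 -0.879] d [ 0.492 -0.005 -0.509] r [-0.     0.158 -0.001] F [ 0.6  2.5 -1.1] M [1.14 0.09 0.11] t 10.05 open 0.0148 q7 -0.94
```

View pics/in4.png

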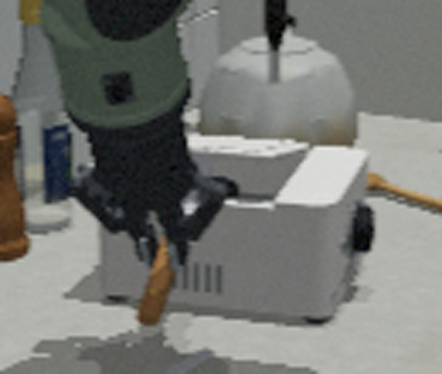

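The cover's front corner has risen to crop (305,150), which puts it near 0.24 rad. I'll lever a little further for margin, then work out waypoints for swinging it back.

```bash

python3 -m pendant '[{"rx":0,"ry":-0.02,"rz":0,"dx":0,"dy":0,"dz":0.025,"jaw":-1},{"rx":0,"ry":-0.04,"rz":0,"dx":0,"dy":0,"dz":0.05,"jaw":-1},{"rx":0,"ry":-0.04,"rz":0,"dx":0,"dy":0,"dz":0.05,"jaw":-1},{"rx":0,"ry":-0.04,"rz":0,"dx":0,"dy":0,"dz":0.05,"jaw":-1}]' 120
cat >> h.py <<'E'
m=np.load("m.npz");TH=float(m["th"]);O=np.array([*m["o"],0]);MX=np.array([np.cos(TH),np.sin(TH),0]);MY=np.array([-np.sin(TH),np.cos(TH),0])
def mach(p): p=np.array(p)-O; return np.array([p@MX,p@MY,p[2]])
def world(p): return O+p[0]*MX+p[1]*MY+np.array([0,0,p[2]])
def T0():
    s=manip.sense();w=s["tcp_rot"];return s["eef_pos"],R.from_quat([w[1],w[2],w[3],w[0]])
def fr(p0,r0,p1,r1): return np.round(np.r_[r0.inv().apply(p1-p0)/.15,(r0.inv()*r1).as_rotvec()/np.pi],3).tolist()
E
python3 - <<'E'
from h import *
p,r=T0();rel(p)
th0=np.arccos(-r.as_matrix()[2,2]);t=p-.1335*r.as_matrix()[:,0]
print("theta",th0,"tcp",np.round(mach(p),4),"tip",np.round(mach(t),4))
L=.1335
def wp(y,z,th,x=-.004,yaw=100.2):
    rr=down(yaw)*R.from_euler("y",-th); tip=world((x,y,z)); return tip+L*rr.as_matrix()[:,0],rr
W=[]
for a,rad,th in[(.45,.110,.6),(.65,.112,.55),(.85,.114,.5),(1.05,.116,.42),(1.22,.118,.34),(1.4,.12,.27),(1.55,.12,.2),(1.7,.12,.15),(1.85,.12,.1),(1.93,.12,.1)]:
    W.append(wp(-.083+rad*np.cos(a)+.003*np.sin(a),.108+rad*np.sin(a)-.004*np.cos(a),th,x=mach(t)[0]))
    print("tcp mach",np.round(mach(W[-1][0]),3))
for i,w in enumerate(W):
    s=(p,r) if i<5 else W[4]; print(i,fr(*s,*w))
E
```

```text
clock: 10.38
eef_pos: [0.5663, -0.0127, 0.0616]
tcp_rot: [0.235, 0.61, 0.731, -0.197]
force: [-0.3, 0.0, -0.7]
opening: 0.0146
grip_force: 121.4
at [ 0.5663 -0.0127  0.0616] xyaw 100.3 z [ 0.103 -0.574 -0.812] d [0. 0. 0.] r [0. 0. 0.] F [-0.3  0.  -0.7] M [ 0.7   0.12 -0.03] t 10.38 open 0.0146 q7 -1.04
theta 0.622788459463502 tcp [-0.0038  0.1389  0.0616] tip [-0.004   0.0304  0.1395]
tcp mach [-0.004  0.128  0.077]
tcp mach [-0.004  0.122  0.103]
tcp mach [-0.004  0.112  0.127]
tcp mach [-0.004  0.099  0.152]
tcp mach [-0.004  0.086  0.173]
tcp mach [-0.004  0.069  0.19 ]
tcp mach [-0.004  0.053  0.201]
tcp mach [-0.004  0.037  0.208]
tcp mach [-0.004  0.02   0.211]
tcp mach [-0.004  0.01   0.208]
0 [-0.121, 0.001, -0.039, -0.0, 0.007, 0.0]
1 [-0.253, 0.001, -0.157, -0.0, 0.023, 0.0]
2 [-0.402, 0.001, -0.248, -0.0, 0.039, 0.0]
3 [-0.567, 0.001, -0.336, -0.0, 0.065, 0.0]
4 [-0.718, 0.001, -0.398, -0.0, 0.09, 0.0]
5 [-0.146, 0.0, -0.069, 0.0, 0.022, 0.0]
6 [-0.27, 0.001, -0.106, -0.0, 0.045, 0.0]
7 [-0.389, 0.001, -0.107, -0.0, 0.06, 0.0]
8 [-0.503, 0.001, -0.092, -0.0, 0.076, 0.0]
9 [-0.555, 0.002, -0.055, -0.0, 0.076, 0.0]
```

```bash

python3 -m pendant '[{"rx":0,"ry":0.007,"rz":0,"dx":-0.12,"dy":0,"dz":-0.04,"jaw":-1},{"rx":0,"ry":0.023,"rz":0,"dx":-0.253,"dy":0,"dz":-0.157,"jaw":-1},{"rx":0,"ry":0.039,"rz":0,"dx":-0.4,"dy":0,"dz":-0.25,"jaw":-1},{"rx":0,"ry":0.065,"rz":0,"dx":-0.567,"dy":0,"dz":-0.336,"jaw":-1},{"rx":0,"ry":0.09,"rz":0,"dx":-0.718,"dy":0,"dz":-0.398,"jaw":-1}]' 120
python3 -m pendant '[{"rx":0,"ry":0.022,"rz":0,"dx":-0.146,"dy":0,"dz":-0.07,"jaw":-1},{"rx":0,"ry":0.045,"rz":0,"dx":-0.27,"dy":0,"dz":-0.106,"jaw":-1},{"rx":0,"ry":0.06,"rz":0,"dx":-0.39,"dy":0,"dz":-0.107,"jaw":-1},{"rx":0,"ry":0.076,"rz":0,"dx":-0.5,"dy":0,"dz":-0.092,"jaw":-1},{"rx":0,"ry":0.076,"rz":0,"dx":-0.555,"dy":0,"dz":-0.055,"jaw":-1}]' 120
python3 -m pendant '[{"rx":0,"ry":0,"rz":0,"dx":0,"dy":0,"dz":0,"jaw":-1},{"rx":0,"ry":0,"rz":0,"dx":0,"dy":0,"dz":0,"jaw":-1}]'
python3 - <<'E'
from h import *
a=cv2.resize(manip.camera("side")[90:240,200:400],None,fx=2.5,fy=2.5)
b=cv2.resize(manip.camera("top")[100:270,300:480],(397,375))
cv2.imwrite("pics/open.png",np.hstack([a[:,:400],b])[...,::-1])
p,r=T0();rel(p);print(np.round(mach(p),3),"tip",np.round(mach(p-.1335*r.as_matrix()[:,0]),3))
E
```

```text
clock: 10.8
eef_pos: [0.5764, -0.0646, 0.1761]
tcp_rot: [0.13, 0.632, 0.757, -0.106]
force: [-0.0, 0.5, -2.3]
opening: 0.0152
grip_force: 121.2
clock: 11.22
eef_pos: [0.5897, -0.1442, 0.2113]
tcp_rot: [0.041, 0.643, 0.764, -0.031]
force: [0.5, -0.8, -0.8]
opening: 0.015
grip_force: 121.4
clock: 11.38
eef_pos: [0.5888, -0.1387, 0.2088]
tcp_rot: [0.04, 0.64, 0.766, -0.033]
force: [0.4, 0.4, -1.0]
opening: 0.0152
grip_force: 121.3
at [ 0.5891 -0.1368  0.2088] xyaw 100.4 z [ 0.019 -0.102 -0.995] d [0. 0. 0.] r [0. 0. 0.] F [ 0.6  0.5 -1.2] M [ 0.16 -0.   -0.01] t 11.48 open 0.0147 q7 -0.06
[-0.004  0.013  0.209] tip [-0.004 -0.12   0.223]
```

View pics/open.png

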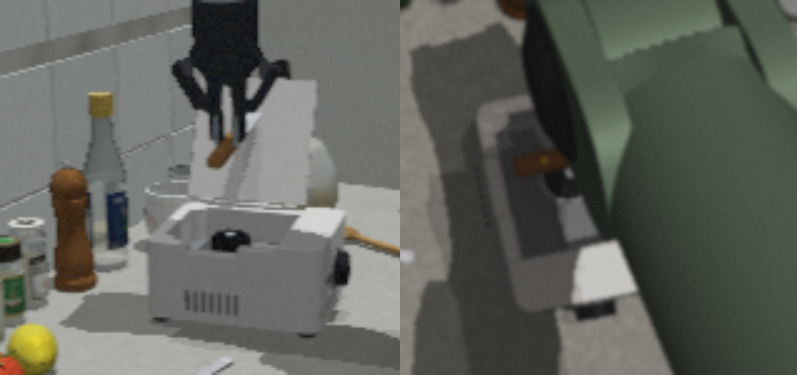

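The cover is now back past upright (left view), and the collar shows in the well at (232,240). Now back off and lay the knife on free worktop near (0.55, 0.22).

```bash

python3 -m pendant '[{"rx":0,"ry":0,"rz":0,"dx":0.25,"dy":0,"dz":0,"jaw":-1},{"rx":0,"ry":0,"rz":0,"dx":0.5,"dy":0,"dz":0,"jaw":-1},{"rx":0,"ry":0,"rz":0,"dx":0.75,"dy":0,"dz":0,"jaw":-1},{"rx":0,"ry":0,"rz":0,"dx":1,"dy":0,"dz":0,"jaw":-1},{"rx":0,"ry":0,"rz":0,"dx":1,"dy":0,"dz":0,"jaw":-1}]' 120 >/dev/null
python3 -m pendant '[{"rx":0,"ry":0.032,"rz":0,"dx":1,"dy":0,"dz":0,"jaw":-1},{"rx":0,"ry":0.032,"rz":0,"dx":1,"dy":0,"dz":0,"jaw":-1},{"rx":0,"ry":0.032,"rz":0,"dx":1,"dy":0,"dz":0,"jaw":-1},{"rx":0,"ry":0.032,"rz":0,"dx":1,"dy":0,"dz":0,"jaw":-1},{"rx":0,"ry":0.032,"rz":0,"dx":1,"dy":0,"dz":0,"jaw":-1}]' 120 >/dev/null
python3 -c "
from h import *
rel([.55,.22,.06],rot=down(100.3))"
```

```text
at [0.5335 0.1627 0.1777] xyaw 100.8 z [ 0. -0. -1.] d [0.355 0.18  0.784] r [0.    0.    0.003] F [-0.8  0.9 -0.6] M [ 0.05  0.05 -0.02] t 12.32 open 0.0152 q7 -0.54
```

```bash

python3 -m pendant '[{"rx":0,"ry":0,"rz":0,"dx":0.355,"dy":0.18,"dz":0.25,"jaw":-1},{"rx":0,"ry":0,"rz":0,"dx":0.355,"dy":0.18,"dz":0.5,"jaw":-1},{"rx":0,"ry":0,"rz":0,"dx":0.355,"dy":0.18,"dz":0.75,"jaw":-1},{"rx":0,"ry":0,"rz":0,"dx":0.355,"dy":0.18,"dz":0.95,"jaw":-1},{"rx":0,"ry":0,"rz":0,"dx":0.355,"dy":0.18,"dz":0.98,"jaw":-1}]' 120
python3 -m pendant '[{"rx":0,"ry":0,"rz":0,"dx":0,"dy":0,"dz":0.04,"jaw":-1},{"rx":0,"ry":0,"rz":0,"dx":0,"dy":0,"dz":0.08,"jaw":-1},{"rx":0,"ry":0,"rz":0,"dx":0,"dy":0,"dz":0.11,"jaw":-1},{"rx":0,"ry":0,"rz":0,"dx":0,"dy":0,"dz":0.11,"jaw":-1}]' 120

```

```text
clock: 12.73
eef_pos: [0.549, 0.2125, 0.0246]
tcp_rot: [-0.001, 0.639, 0.769, -0.005]
force: [-2.7, -0.9, -2.2]
opening: 0.0151
grip_force: 121.3
clock: 13.07
eef_pos: [0.5537, 0.2121, 0.0152]
tcp_rot: [0.002, 0.641, 0.768, -0.0]
force: [0.3, 0.0, 0.2]
opening: 0.0152
grip_force: 121.3
```

```bash

python3 -m pendant '[{"rx":0,"ry":0,"rz":0,"dx":0,"dy":0,"dz":0.02,"jaw":-1},{"rx":0,"ry":0,"rz":0,"dx":0,"dy":0,"dz":0.035,"jaw":-1},{"rx":0,"ry":0,"rz":0,"dx":0,"dy":0,"dz":0.035,"jaw":-1}]'
python3 -m pendant '[{"rx":0,"ry":0,"rz":0,"dx":0,"dy":0,"dz":0,"jaw":0},{"rx":0,"ry":0,"rz":0,"dx":0,"dy":0,"dz":0,"jaw":1},{"rx":0,"ry":0,"rz":0,"dx":0,"dy":0,"dz":0,"jaw":1},{"rx":0,"ry":0,"rz":0,"dx":0,"dy":0,"dz":0,"jaw":1},{"rx":0,"ry":0,"rz":0,"dx":0,"dy":0,"dz":0,"jaw":1}]' 60
python3 -m pendant '[{"rx":0,"ry":0,"rz":0,"dx":0,"dy":0,"dz":-0.2,"jaw":1},{"rx":0,"ry":0,"rz":0,"dx":0,"dy":0,"dz":-0.45,"jaw":1},{"rx":0,"ry":0,"rz":0,"dx":0,"dy":0,"dz":-0.7,"jaw":1},{"rx":0,"ry":0,"rz":0,"dx":0,"dy":0,"dz":-1,"jaw":1},{"rx":0,"ry":0,"rz":0,"dx":0,"dy":0,"dz":-1,"jaw":1}]' 60

```

```text
clock: 13.32
eef_pos: [0.5532, 0.212, 0.0092]
tcp_rot: [0.001, 0.641, 0.768, -0.001]
force: [-0.6, -0.2, -0.6]
opening: 0.0147
grip_force: 121.3
clock: 13.73
eef_pos: [0.5531, 0.2121, 0.009]
tcp_rot: [0.001, 0.641, 0.768, -0.001]
force: [-0.6, -0.6, 0.2]
opening: 0.0748
grip_force: 0.0
clock: 14.15
eef_pos: [0.5552, 0.2141, 0.1657]
tcp_rot: [0.003, 0.641, 0.768, 0.003]
force: [1.3, 0.5, -0.2]
opening: 0.085
grip_force: 0.0
```

```bash

python3 - <<'E'
from h import *
im2=manip.camera("top")
for q in manip.outline_of("collar","top")[:2]:
    v,u=np.nonzero(q["region"]);print("out",round(q["score"],2),len(u),np.round(mach(onz("top",((u.min()+u.max())/2,(v.min()+v.max())/2),.09)),4),np.ptp(u),np.ptp(v))
print("top",[(np.round(mach(onz("top",q["at"],.065)),4).tolist(),round(q["score"],2)) for q in manip.tip_of("collar","top")])
for q in manip.outline_of("palette_knife","top")[:3]:
    v,u=np.nonzero(q["region"]);P2=np.array([onz("top",(a,b),.008)[:2] for a,b in zip(u,v)],np.float32);print("knife",round(q["score"],2),cv2.minAreaRect(P2))
im=manip.camera("side")
for q in manip.outline_of("collar","side")[:1]:
    v,u=np.nonzero(q["region"]);print("side px range",u.min(),u.max(),v.min(),v.max(),"pred",proj("side",world((0,0,.08))))
ce=[q["at"] for q in manip.tip_of("cover_edge","side")[:1]];print("edge",ce)
for a in(1.6,1.7,1.8,1.9,2.,2.1):print(a,np.round(proj("side",world((-.004,-.083+.166*np.cos(a),.108+.166*np.sin(a)))),1))
for n in("glass","lemon_1","tomato_1"): print(n,[np.round(onz("top",q["at"],.03),3) for q in manip.outline_of(n,"top")[:2]])
a=cv2.resize(im[80:240,200:360],(395,395));b=cv2.resize(im2[90:270,200:450],(395,284));b=cv2.copyMakeBorder(b,0,111,0,0,0)
cv2.imwrite("pics/last.png",np.hstack([a,b])[...,::-1]);print("clk",manip.sense()["clock"])
E
```

```text
out 0.84 445 [-0.0055  0.0028  0.09  ] 23 23
top [([-0.0067, 0.004, 0.065], 0.69)]
knife 0.48 ((0.518563449382782, 0.03720299154520035), (0.05384604632854462, 0.01483268104493618), 82.1850357055664)
side px range 275 326 121 173 pred [290.76054029 186.55379994]
edge [[302.5, 119.9]]
1.6 [299.5 119.1]
1.7 [300.8 118.6]
1.8 [302.  118.7]
1.9 [303.2 119.2]
2.0 [304.3 120.3]
2.1 [305.4 121.8]
glass []
lemon_1 [array([0.692, 0.129, 0.03 ])]
tomato_1 [array([0.688, 0.205, 0.03 ])]
clk 14.65
```

View pics/last.png

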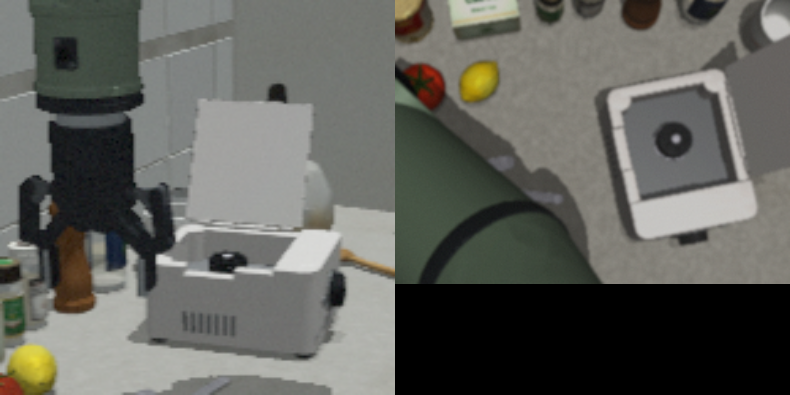

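The cover stands at about 1.85 rad, with its edge at side px (302,120) matching the prediction. The collar is visible in the well at right-panel (673,139), which is about 6 mm off my machine origin, so I'll use the measured collar position. Moving over it.

```bash

python3 -m pendant '[{"rx":0,"ry":0,"rz":0,"dx":-0.2,"dy":0,"dz":-0.25,"jaw":1},{"rx":0,"ry":0,"rz":0,"dx":-0.5,"dy":-0.07,"dz":-0.25,"jaw":1},{"rx":0,"ry":0,"rz":0,"dx":-0.8,"dy":-0.07,"dz":-0.25,"jaw":1},{"rx":0,"ry":0,"rz":0,"dx":-0.8,"dy":-0.07,"dz":-0.25,"jaw":1}]' 60 >/dev/null
python3 -m pendant '[{"rx":0,"ry":0,"rz":0,"dx":-0.8,"dy":-0.07,"dz":0,"jaw":1},{"rx":0,"ry":0,"rz":0,"dx":-0.8,"dy":-0.07,"dz":0,"jaw":1},{"rx":0,"ry":0,"rz":0,"dx":-0.8,"dy":-0.07,"dz":0,"jaw":1},{"rx":0,"ry":0,"rz":0,"dx":-0.8,"dy":-0.07,"dz":0,"jaw":1}]' >/dev/null
python3 -m pendant '[{"rx":0,"ry":0,"rz":0,"dx":-0.8,"dy":-0.07,"dz":0,"jaw":1},{"rx":0,"ry":0,"rz":0,"dx":-0.8,"dy":-0.07,"dz":0,"jaw":1},{"rx":0,"ry":0,"rz":0,"dx":-0.8,"dy":-0.07,"dz":0,"jaw":1},{"rx":0,"ry":0,"rz":0,"dx":-0.8,"dy":-0.07,"dz":0,"jaw":1},{"rx":0,"ry":0,"rz":0,"dx":-0.8,"dy":-0.07,"dz":0,"jaw":1}]' >/dev/null
python3 -c "
from h import *
rel([.5886,-.1467,.068],rot=down(100.4))
print(np.round(manip.sense()['joint_positions'],2))"
```

```text
at [ 0.586  -0.1492  0.1967] xyaw 100.1 z [-0.    -0.003 -1.   ] d [0.016 0.021 0.858] r [-0.     0.001 -0.002] F [-0.8  1.1 -0. ] M [ 0.05 -0.08 -0.  ] t 15.73 open 0.0856 q7 0.04
[ 0.52  0.57 -0.54  1.67  0.34  0.99  0.04]
```

```bash

python3 -m pendant '[{"rx":0,"ry":0,"rz":0,"dx":0.016,"dy":0.02,"dz":0.2,"jaw":1},{"rx":0,"ry":0,"rz":0,"dx":0.016,"dy":0.02,"dz":0.4,"jaw":1},{"rx":0,"ry":0,"rz":0,"dx":0.016,"dy":0.02,"dz":0.6,"jaw":1},{"rx":0,"ry":0,"rz":0,"dx":0.016,"dy":0.02,"dz":0.75,"jaw":1},{"rx":0,"ry":0,"rz":0,"dx":0.016,"dy":0.02,"dz":0.858,"jaw":1}]' 60
python3 -m pendant '[{"rx":0,"ry":0,"rz":0,"dx":0,"dy":0,"dz":0,"jaw":-1},{"rx":0,"ry":0,"rz":0,"dx":0,"dy":0,"dz":0,"jaw":-1},{"rx":0,"ry":0,"rz":0,"dx":0,"dy":0,"dz":0,"jaw":-1},{"rx":0,"ry":0,"rz":0,"dx":0,"dy":0,"dz":0,"jaw":-1},{"rx":0,"ry":0,"rz":0,"dx":0,"dy":0,"dz":0,"jaw":-1}]' 60
python3 -c "
from h import *
rel([.5886,-.1467,.068],rot=down(100.4))"
```

```text
clock: 16.15
eef_pos: [0.5881, -0.1427, 0.0663]
tcp_rot: [-0.0, 0.64, 0.768, -0.001]
force: [-0.5, -0.1, 0.3]
opening: 0.0854
grip_force: 0.0
clock: 16.57
eef_pos: [0.5898, -0.1443, 0.0704]
tcp_rot: [0.002, 0.641, 0.768, -0.0]
force: [-1.3, 1.1, 9.0]
opening: 0.0454
grip_force: 62.3
at [ 0.5898 -0.1443  0.0704] xyaw 100.3 z [ 0.003 -0.003 -1.   ] d [-0.014 -0.011  0.016] r [ 0.001  0.001 -0.   ] F [-1.3  1.1  9. ] M [ 0.43  0.46 -0.01] t 16.57 open 0.0454 q7 -0.06
```

```bash

python3 -m pendant '[{"rx":0,"ry":0,"rz":0,"dx":0,"dy":0,"dz":-0.015,"jaw":-1},{"rx":0,"ry":0,"rz":0,"dx":0,"dy":0,"dz":-0.015,"jaw":-1},{"rx":0,"ry":0,"rz":0,"dx":0,"dy":0,"dz":-0.015,"jaw":-1}]' 60 >/dev/null
python3 -c "
from h import *
rel([.5886,-.1467,.068],rot=down(100.4))"
python3 -m pendant '[{"rx":0,"ry":0,"rz":-0.015,"dx":0,"dy":0,"dz":0,"jaw":-1},{"rx":0,"ry":0,"rz":-0.03,"dx":0,"dy":0,"dz":0,"jaw":-1},{"rx":0,"ry":0,"rz":-0.045,"dx":0,"dy":0,"dz":0,"jaw":-1},{"rx":0,"ry":0,"rz":-0.045,"dx":0,"dy":0,"dz":0,"jaw":-1}]' 60
python3 -c "
from h import *
rel([.5886,-.1467,.068],rot=down(100.4))"
```

```text
at [ 0.5891 -0.1447  0.0715] xyaw 100.3 z [ 0.001 -0.003 -1.   ] d [-0.012 -0.006  0.024] r [ 0.     0.001 -0.001] F [-0.4 -0.6 -0.9] M [-0.03  0.02 -0.04] t 16.82 open 0.0453 q7 -0.06
clock: 17.15
eef_pos: [0.5886, -0.1446, 0.0712]
tcp_rot: [0.001, 0.584, 0.812, -0.001]
force: [-4.0, 2.5, 4.9]
opening: 0.0454
grip_force: 66.3
at [ 0.5886 -0.1446  0.0712] xyaw 108.5 z [-0.    -0.003 -1.   ] d [-0.014 -0.004  0.022] r [-0.     0.001  0.045] F [-4.   2.5  4.9] M [ 0.52  0.96 -0.35] t 17.15 open 0.0454 q7 0.06
```

```bash

python3 -m pendant '[{"rx":0,"ry":0,"rz":0.015,"dx":0,"dy":0,"dz":0,"jaw":-1},{"rx":0,"ry":0,"rz":0.03,"dx":0,"dy":0,"dz":0,"jaw":-1},{"rx":0,"ry":0,"rz":0.045,"dx":0,"dy":0,"dz":0,"jaw":-1},{"rx":0,"ry":0,"rz":0.045,"dx":0,"dy":0,"dz":0,"jaw":-1}]' 60 >/dev/null
python3 -c "
from h import *
rel([.5886,-.1467,.068],rot=down(100.4))"
python3 -m pendant '[{"rx":0,"ry":0,"rz":0.015,"dx":0,"dy":0,"dz":0,"jaw":-1},{"rx":0,"ry":0,"rz":0.03,"dx":0,"dy":0,"dz":0,"jaw":-1},{"rx":0,"ry":0,"rz":0.045,"dx":0,"dy":0,"dz":0,"jaw":-1},{"rx":0,"ry":0,"rz":0.045,"dx":0,"dy":0,"dz":0,"jaw":-1}]' 60 >/dev/null
python3 -c "
from h import *
rel([.5886,-.1467,.068],rot=down(100.4))"
python3 -m pendant '[{"rx":0,"ry":0,"rz":0.015,"dx":0,"dy":0,"dz":0,"jaw":-1},{"rx":0,"ry":0,"rz":0.03,"dx":0,"dy":0,"dz":0,"jaw":-1},{"rx":0,"ry":0,"rz":0.045,"dx":0,"dy":0,"dz":0,"jaw":-1},{"rx":0,"ry":0,"rz":0.045,"dx":0,"dy":0,"dz":0,"jaw":-1}]' 60 >/dev/null
python3 -c "
from h import *
rel([.5886,-.1467,.068],rot=down(100.4))"
```

```text
at [ 0.5891 -0.1448  0.0712] xyaw 100.1 z [ 0.001 -0.003 -1.   ] d [-0.012 -0.005  0.022] r [ 0.     0.001 -0.002] F [ 0.   0.6 -0.5] M [ 0.08  0.02 -0.02] t 17.48 open 0.0456 q7 -0.06
at [ 0.589  -0.1447  0.0712] xyaw 92.1 z [ 0.001 -0.003 -1.   ] d [-0.013 -0.003  0.021] r [ 0.     0.001 -0.046] F [-0.3 -0.4 -1. ] M [ 0.06 -0.01  0.  ] t 17.82 open 0.0451 q7 -0.18
at [ 0.5891 -0.1445  0.0711] xyaw 84.1 z [ 0.001 -0.003 -1.   ] d [-0.015 -0.002  0.021] r [ 0.     0.001 -0.091] F [ 0.5  0.3 -0.6] M [ 0.08 -0.26 -0.01] t 18.15 open 0.0453 q7 -0.29
```

It turns freely with +rz (clockwise from above), while the other way met torque, so the thread is left-handed. I'll continue to about 92° in total.

```bash

python3 -m pendant '[{"rx":0,"ry":0,"rz":0.036,"dx":0,"dy":0,"dz":0,"jaw":-1},{"rx":0,"ry":0,"rz":0.072,"dx":0,"dy":0,"dz":0,"jaw":-1},{"rx":0,"ry":0,"rz":0.108,"dx":0,"dy":0,"dz":0,"jaw":-1},{"rx":0,"ry":0,"rz":0.144,"dx":0,"dy":0,"dz":0,"jaw":-1},{"rx":0,"ry":0,"rz":0.18,"dx":0,"dy":0,"dz":0,"jaw":-1}]' 60 >/dev/null
python3 -c "
from h import *
rel([.5886,-.1467,.068],rot=down(100.4))"
python3 -m pendant '[{"rx":0,"ry":0,"rz":0.036,"dx":0,"dy":0,"dz":0,"jaw":-1},{"rx":0,"ry":0,"rz":0.072,"dx":0,"dy":0,"dz":0,"jaw":-1},{"rx":0,"ry":0,"rz":0.108,"dx":0,"dy":0,"dz":0,"jaw":-1},{"rx":0,"ry":0,"rz":0.144,"dx":0,"dy":0,"dz":0,"jaw":-1},{"rx":0,"ry":0,"rz":0.18,"dx":0,"dy":0,"dz":0,"jaw":-1}]' 60 >/dev/null
python3 -m pendant '[{"rx":0,"ry":0,"rz":0.03,"dx":0,"dy":0,"dz":0,"jaw":-1},{"rx":0,"ry":0,"rz":0.06,"dx":0,"dy":0,"dz":0,"jaw":-1},{"rx":0,"ry":0,"rz":0.06,"dx":0,"dy":0,"dz":0,"jaw":-1}]' 60 >/dev/null
python3 -c "
from h import *
rel([.5886,-.1467,.068],rot=down(100.4))"
```

```text
at [ 0.5912 -0.1437  0.0718] xyaw 51.6 z [ 0.005 -0.002 -1.   ] d [-0.027 -0.001  0.025] r [ 0.002  0.    -0.271] F [12.7  5.  -2.9] M [ 1.18 -2.65  0.15] t 18.57 open 0.0457 q7 -0.74
at [ 0.5931 -0.1453  0.0726] xyaw 8.4 z [ 0.009 -0.005 -1.   ] d [-0.031  0.005  0.031] r [ 0.004 -0.001 -0.511] F [17.1 -4.4  1.4] M [-1.25 -4.06  0.17] t 19.23 open 0.0453 q7 -1.33
```

```bash

python3 -m pendant '[{"rx":0,"ry":0,"rz":0,"dx":0.02,"dy":0.005,"dz":0,"jaw":-1},{"rx":0,"ry":0,"rz":0,"dx":0.045,"dy":0.01,"dz":0,"jaw":-1},{"rx":0,"ry":0,"rz":0,"dx":0.045,"dy":0.01,"dz":0,"jaw":-1}]' 60 >/dev/null
python3 -c "
from h import *
rel([.5886,-.1467,.068],rot=down(100.4))"
python3 -m pendant '[{"rx":0,"ry":0,"rz":0,"dx":0,"dy":0,"dz":-0.025,"jaw":-1},{"rx":0,"ry":0,"rz":0,"dx":0,"dy":0,"dz":-0.05,"jaw":-1},{"rx":0,"ry":0,"rz":0,"dx":0,"dy":0,"dz":-0.05,"jaw":-1}]' 60 >/dev/null
python3 -c "
from h import *
rel([.5886,-.1467,.068],rot=down(100.4))"
```

```text
at [ 0.5951 -0.1455  0.0707] xyaw 8.6 z [-0.002 -0.003 -1.   ] d [-0.044  0.001  0.018] r [ 0.     0.001 -0.51 ] F [-2.3 -1.1  0.8] M [-0.44  0.64  0.03] t 19.48 open 0.0453 q7 -1.33
at [ 0.5952 -0.1454  0.079 ] xyaw 8.5 z [-0.001 -0.003 -1.   ] d [-0.045  0.002  0.073] r [ 0.     0.001 -0.51 ] F [-3.8 -2.2 -0.2] M [-0.52  1.11 -0.03] t 19.73 open 0.0454 q7 -1.33
```

```bash

python3 -m pendant '[{"rx":0,"ry":0,"rz":0,"dx":0,"dy":0,"dz":-0.1,"jaw":-1},{"rx":0,"ry":0,"rz":0,"dx":0,"dy":0,"dz":-0.25,"jaw":-1},{"rx":0,"ry":0,"rz":0,"dx":0,"dy":0,"dz":-0.4,"jaw":-1},{"rx":0,"ry":0,"rz":0,"dx":0,"dy":0,"dz":-0.55,"jaw":-1},{"rx":0,"ry":0,"rz":0,"dx":0,"dy":0,"dz":-0.55,"jaw":-1}]' 60
python3 -m pendant '[{"rx":0,"ry":0,"rz":0,"dx":0,"dy":0,"dz":0,"jaw":-1},{"rx":0,"ry":0,"rz":0,"dx":0,"dy":0,"dz":0,"jaw":-1},{"rx":0,"ry":0,"rz":0,"dx":0,"dy":0,"dz":0,"jaw":-1},{"rx":0,"ry":0,"rz":0,"dx":0,"dy":0,"dz":0,"jaw":-1},{"rx":0,"ry":0,"rz":0,"dx":0,"dy":0,"dz":0,"jaw":-1}]' 60
python3 - <<'E'
from h import *
im=manip.camera("side")
print("collar side",[(np.round(q["at"],1).tolist(),round(q["score"],2)) for q in manip.tip_of("collar","side")[:3]],"pred up",np.round(proj("side",[.592,-.147,.153]),1),"pred seated",np.round(proj("side",[.589,-.147,.065]),1))
print("edge",[np.round(q["at"],1) for q in manip.tip_of("cover_edge","side")[:1]])
# collar outlines: is anything dark left in the well?
for c in("side","top"):
    if c=="top": manip.camera("top")
    for q in manip.outline_of("collar",c)[:2]:print(c,"collar",np.round(q["at"],0),round(q["score"],2))
    for q in manip.outline_of("palette_knife",c)[:3]:
        v,u=np.nonzero(q["region"]);P2=np.array([onz(c,(a,b),.008)[:2] for a,b in zip(u,v)],np.float32);print(c,"knife",round(q["score"],2),cv2.minAreaRect(P2))
rel([.5886,-.1467,.068])
E
```

```text
clock: 20.15
eef_pos: [0.5979, -0.145, 0.1656]
tcp_rot: [0.002, 0.997, 0.075, 0.003]
force: [0.6, -0.5, -0.8]
opening: 0.0454
grip_force: 65.7
clock: 20.57
eef_pos: [0.5955, -0.1447, 0.1603]
tcp_rot: [0.001, 0.997, 0.074, -0.0]
force: [0.9, 0.0, -1.1]
opening: 0.0457
grip_force: 65.7
collar side [([293.3, 165.6], 0.6)] pred up [291.4 164.1] pred seated [292.3 191.5]
edge [array([301.1, 122.3])]
side collar [295. 160.] 0.43
side knife 0.87 ((0.5582765340805054, 0.1843574047088623), (0.028106404468417168, 0.2066023051738739), 10.029653549194336)
side knife 0.67 ((0.523850679397583, 0.08765017241239548), (0.13734251260757446, 0.024396508932113647), 83.47679901123047)
top collar [381. 180.] 0.57
top knife 0.68 ((0.5580670833587646, 0.17786484956741333), (0.023767398670315742, 0.1927139312028885), 10.27639102935791)
top knife 0.55 ((0.5241407155990601, 0.07537563145160675), (0.13106484711170197, 0.014954780228435993), 81.64054107666016)
at [ 0.5958 -0.1448  0.161 ] xyaw 8.5 z [ 0.001 -0.003 -1.   ] d [-0.049  0.004  0.62 ] r [0. 0. 0.] F [-0.3  0.4 -1.5] M [ 0.   -0.03  0.03] t 20.97 open 0.0458 q7 -1.32
```

The collar is held up (its origin shows at the raised pixel), the knife measures 193 mm lying flat and the cover is still open. Handing in.

```bash
python3 -c "
from station import manip
print(manip.finish_job())"
```

```text
the job is handed in; nothing more can be done
None
```

The job is handed in at about 21 s with the collar off (left-handed thread) and held about 155 mm above the worktop, the cover open at about 1.85 rad and the knife flat on the worktop; no verdict came back, and I didn't re-measure the glass at the end.

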